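Set the wax warmer's thermostat by clicks

TASK

Set the wax warmer's thermostat: with a fingertip, push the lever of its dial anticlockwise all the way back to zero, then push it clockwise exactly four clicks and leave it resting there. Only push the lever from the side, never pinch it between the fingers; leave the wax pot standing in the warmer and do not disturb the things round about.

Things in the scene. Friction and masses are not known exactly. Their poses are not given: they have to be found in the camera images.
- wax_warmer: Grey flat bench unit, fixed to the table, 150 (x) x 240 (y) mm and 60 mm high, with a pot well in the left half of its top and a black dial with a lever in the right half. Origin: centre of its underside, on the table; its x axis points away from the robot and y to the left (turned by its yaw), z up.
- dial_axis (a point): Where the dial's upright axis meets the warmer's top, 60 mm above the table, 55 mm to the right (-y) of the warmer's centre; axes as the warmer's. The dial is a round black skirt of 34 mm radius, 12 mm high. White ticks on the warmer's top lie round it, one a click; the longer one is zero.
- lever_tip (a point): Point inside the dial lever's long end, 42 mm from the dial's axis, 28 mm above the warmer's top; x axis outward along the lever. The lever: straight black bar on the skirt, 12 mm thick, from 12 to 44 mm above the warmer's top, reaching from 22 mm behind the axis to 52 mm in front (the pointer, white line on top).
- dial (a joint): Dial angle, rad, growing clockwise from above. 0: end stop, lever pointing to the warmer's left (+y, longer tick). Range 180 degrees, with click-stops every 20 degrees (0.349 rad; the fourth at 1.396). Left between clicks, or pushed past half-way, the lever snaps into the nearer one, ahead of the finger. A click takes 2 to 4 N at the lever's end. Starts 2 to 7 clicks from zero.
- well_floor (a point): Centre of the floor of the pot well, 42 mm across and 14 mm deep, 60 mm to the left of the warmer's centre.
- wax_pot: Small pot with a black lid, 35 mm across and 38 mm high, standing loose in the well (its top 24 mm above the warmer's top). Origin: centre of its underside. To be left alone.
- paint_pot: White paint pot with a black lid, 35 mm across, 38 mm high, on the table left of the warmer. Origin: centre of its underside. To be left alone.
- brass_weight: Brass weight, 27 mm across, 43 mm high, on the table left of the warmer. Origin: centre of its underside. To be left alone.
- sanding_block: Brown sanding block, 36 x 66 mm, 23 mm high, on the table right of the warmer. Origin: centre of its underside. To be left alone.
- glue_stick: Glue stick lying on the table at the right, 106 mm long, 27 mm high. Origin: centre of its underside. To be left alone.

How it is judged (in metres and radians):
On the way:
1. the dial is turned back to zero (value of joint dial below 0.09 rad), for 0.2 s.
At the end, for the whole second after the job is handed in: After it has been back at zero, the dial rests in its fourth click (1.396 rad, within 0.12 rad), the wax pot stands upright in its well, and the things round about lie where they were (within 20 mm) (value of joint dial between 1.276 and 1.516 rad and velocity of joint dial between -0.05 and 0.05 rad/s and horizontal distance between wax_pot and well_floor below 0.008 m and angle between wax_pot's own z axis and vertical below 0.15 rad); the robot touches nothing.
It fails at once if the lever is pinched: pressed on both side faces at once (contact force between each of dial_c0, dial_c1 and the fingers above 1 N).
It fails at once if the wax pot is lifted or tipped out of its well (distance of wax_pot from where it was at the start of the episode above 0.012 m or angle between wax_pot's own z axis and vertical above 0.3 rad).
It fails at once if a bystander (paint pot, brass weight, sanding block or glue stick) is moved more than 20 mm (distance of any of paint_pot, sanding_block, brass_weight, glue_stick from where it was at the start of the episode above 0.02 m).
It also fails if it takes over 72 s, if anything falls off the work surface, if the arm or the gripper's body presses on something with over 40 N, if the wrist force passes 120 N, or if a joint passes its speed limit or range.

ROBOT

A 6-joint arm with a two-finger parallel gripper is mounted at the origin on a cart in front of the work surface, level with it; the furniture and walls round the work are solid. World frame = base frame: x ahead of the robot, y to its left, z up, the work surface at z = 0. Lengths are in m, angles in degrees, forces in N, time in s.
With the tool pointing down it reaches from about 0.325 to 0.9 m from the base axis. Payload 6.1 kg.
Tool frame: the origin (TCP) lies on the centre line of the jaws, within the pads' length; the fingertips stand 11 mm ahead of it and the grasp point (between the pads) lies 8 mm behind it; z points along the fingers, y is the line along which they close (so a half turn about z gives the same grasp; the last joint's range is limited). The gripper opens to 87 mm and grips with 3 to 60 N. Pads are 19 mm wide; open, the fingers measure 117 mm over their backs; the gripper's body (75 mm by 190 mm) begins 51 mm behind the grasp point.
Start: joints at [67.202, 12.628, 87.462, -0, 79.91, -7.225], TCP at [0.168, 0.602, 0.202] pointing down, gripper open.
Joint ranges: [-170.65, 170.65], [-52.31, 119.04], [5.05, 147.46], [-71.25, 251.25], [11.57, 151.72], [-153.62, 153.62]. Speed limits (degrees/s): [147.25, 147.25, 172.46, 180, 180, 180].

INTERFACE

Orientations are given as a 3x3 rotation matrix whose columns are the frame's x, y, z axes.
In Python, from station import r gives the robot as it stands.
- The arm moves only by the tool send_rows, never from a script. Its argument "plan" is one flat list of numbers, 5 for each row, row after row: the shift along the tool's x, y, z in mm, then the turn about the tool's z in degrees, then the opening, from -1 (shut) to 1 (fully open). In form: [x, y, z, turn, gripper, x, y, z, turn, gripper, ...]. A call has 1 to 12 rows; each row shifts and turns the commanded pose from where the row before left it, along the tool's axes as they then stand; what a row does not reach is not made up. A row lasts 1/10 s, in which the tool goes at most 50 mm and 8.59 degrees, less where a joint would pass 70% of its speed; a pose out of reach is approached as far as the arm can. A call with a gripper value outside its range is refused whole. The fingers move at their own pace and stop on an object; "grip_force" is the grip in N (left out, the last holds). Time passes only in rows, so rows that do not move let the fingers close. It gives the time, the measured TCP pose, the force, the opening and the grip force at its end, in the units of the state.
- r.sense(): the state, without advancing time (a new reading comes with each control period).
- r.capture(name): name is "side" or "top" or "wrist"; returns the picture (480x640x3 uint8, blue, green, red); there is no depth.
- r.camera_model(name): a dict with "mtx" (3x3 intrinsics, pixels), "origin" and "orientation" of the camera in the world. Camera axes: x right, y down, z forward; pixel columns grow to the right and rows downward; lengths in m; the calibration is good to about 2 mm. The wrist camera is an equidistant fisheye: a pixel r from the principal point sees the ray r / f radians off the axis. A picture is of the moment at which its call begins: read the wrist's pose just before it. camera_model takes no time and is no camera call; for the wrist camera it gives the pose at the moment of the call.
- r.job_done(): hands the job in; it is judged then, once.
The state is a dict: "time": time; "q": joint angles; "joint_vel": joint speeds; "tau": joint torques, N m; "ee_pos": TCP position; "ee_rot": TCP orientation; "force": force on the tool from outside, world axes, zero at the start; "wrist_torque": the same for the moment, N m; "width": finger opening in m; "finger_force": force on a finger pad.
Only numpy, scipy, OpenCV 4.12 (cv2) and the standard library are available. Lean on these libraries where they do the work, as an engineer would, in place of code of your own. Each camera call takes 0.05 s, during which the arm holds its last target. There are 200 camera calls.

## Working session

There is one attempt and no reset: what is moved stays moved. The work goes in short steps, Python scripts to look and compute and a tool call to move; the robot and the scene stay as the last step left them, time stands still between calls to the robot, and variables do not carry over. Pictures are saved under pics/ and viewed, at most 10 in all, crops included, and the job is handed in when it is done.

Besides the shell and the picture viewer there is one more tool, called after "Call:" by a JSON object that holds its "api" and its "payload", one argument or row to a line. send_rows: Moves the arm, as the interface text tells. Its arguments: {"type":"object","properties":{"plan":{"type":"array","items":{"type":"number"}},"grip_force":{"type":"number"}},"required":["plan"]}

```bash
mkdir -p pics; python3 - <<'E'
from station import r
import cv2,numpy as np
s=r.sense();print(s['time'],s['ee_pos'],s['ee_rot'],s['force'],s['width'])
for n in['top','side']:
    m=r.camera_model(n);print(n,np.round(m['mtx'],1).tolist(),np.round(m['origin'],3),np.round(m['orientation'],3).tolist())
    cv2.imwrite(f'pics/{n}0.png',r.capture(n))
E
```

```text
0.0 [0.16752257 0.60142085 0.20050513] [[-9.63293362e-01  2.68449828e-01 -7.67421817e-04]
 [ 2.68450818e-01  9.63291593e-01 -1.86125005e-03]
 [ 2.39598728e-04 -1.99894484e-03 -9.99997973e-01]] [ 0.10979627  1.49077574 -0.1329252 ] 0.08704488748732737
top [[515.4, 0.0, 328.5], [0.0, 515.4, 233.8], [0.0, 0.0, 1.0]] [ 0.397 -0.052  1.361] [[-0.008, -0.996, 0.089], [-1.0, 0.008, -0.001], [-0.0, -0.089, -0.996]]
side [[605.4, 0.0, 310.9], [0.0, 605.4, 244.8], [0.0, 0.0, 1.0]] [0.109 1.239 0.754] [[-0.955, -0.152, 0.255], [-0.296, 0.421, -0.857], [0.022, -0.894, -0.447]]
```

View pics/top0.png

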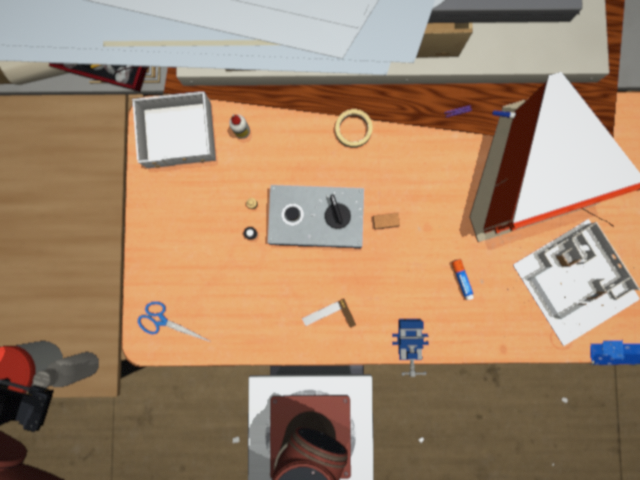

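View pics/side0.png

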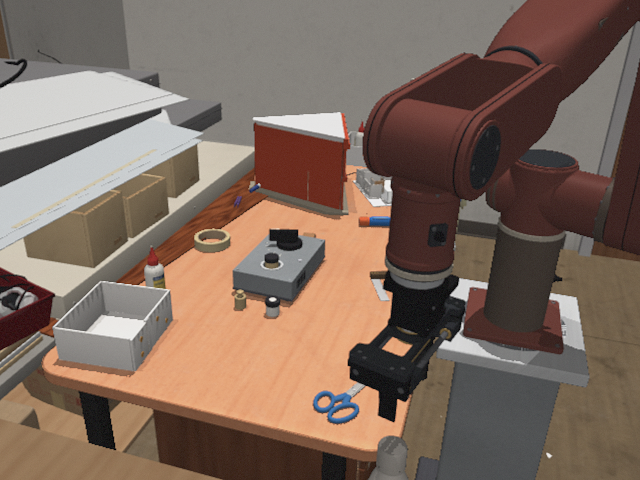

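Top view: the warmer spans about (267–364, 186–248), the dial is near (337,215) and its lever points up-left to about (332,195). The wax pot is at (292,214), the sanding block at (386,221), and the small pots are left at (250,203) and (250,233). The side view shows the same layout with the dial at (289,241).

```bash
cat > h.py <<'E'
from station import r
import cv2,numpy as np
def rays(n,uv,m=None):
    m=m or r.camera_model(n);K=np.array(m['mtx']);uv=np.atleast_2d(np.array(uv,float))
    x=(uv[:,0]-K[0,2])/K[0,0];y=(uv[:,1]-K[1,2])/K[1,1]
    if n=='wrist':
        t=np.hypot(x,y)+1e-12;d=np.c_[x/t*np.sin(t),y/t*np.sin(t),np.cos(t)]
    else:d=np.c_[x,y,np.ones(len(x))]
    return np.array(m['origin']),d@np.array(m['orientation']).T
def plane(n,uv,z,m=None):
    o,d=rays(n,uv,m);return o+d*((z-o[2])/d[:,2])[:,None]
def proj(n,P,m=None):
    m=m or r.camera_model(n);K=np.array(m['mtx']);p=(np.atleast_2d(P)-m['origin'])@np.array(m['orientation'])
    if n=='wrist':
        rr=np.hypot(p[:,0],p[:,1])+1e-12;t=np.arctan2(rr,p[:,2]);a=p[:,:2]/rr[:,None]*t[:,None]
    else:a=p[:,:2]/p[:,2:]
    return a*K[0,0]+K[:2,2]
E
python3 - <<'E'
from h import *
im=r.capture('top');c=im[180:255,230:410]
hsv=cv2.cvtColor(im,cv2.COLOR_BGR2HSV)
m=(hsv[...,1]<70).astype(np.uint8);w=np.zeros_like(m);w[178:256,258:372]=m[178:256,258:372]
cs,_=cv2.findContours(w,0,2);k=max(cs,key=cv2.contourArea);rc=cv2.minAreaRect(k);b=cv2.boxPoints(rc)
print(rc);P=plane('top',b,.06);print(P.round(4));print('ctr',P.mean(0))
d=(cv2.cvtColor(im,6)<60)[186:246,300:362];ys,xs=np.nonzero(d);pts=np.c_[xs+300,ys+186]
print('dark',len(pts),pts.mean(0),pts.min(0),pts.max(0))
print('robot->',plane('top',[[337,215],[333,196]],.07))
cv2.imwrite('pics/t1.png',cv2.resize(c,None,fx=4.4,fy=4.4,interpolation=2))
E
```

```text
((315.436279296875, 215.78343200683594), (95.01084899902344, 59.7119255065918), 2.0454084873199463)
[[ 0.4887  0.1035  0.06  ]
 [ 0.6416  0.0985  0.06  ]
 [ 0.631  -0.1441  0.06  ]
 [ 0.4783 -0.1366  0.06  ]]
ctr [ 0.55988216 -0.0197076   0.06      ]
dark 420 [336.78571429 215.53333333] [326 203] [348 227]
robot-> [[ 0.55980837 -0.07439426  0.07      ]
 [ 0.60833663 -0.06470681  0.07      ]]
```

View pics/t1.png

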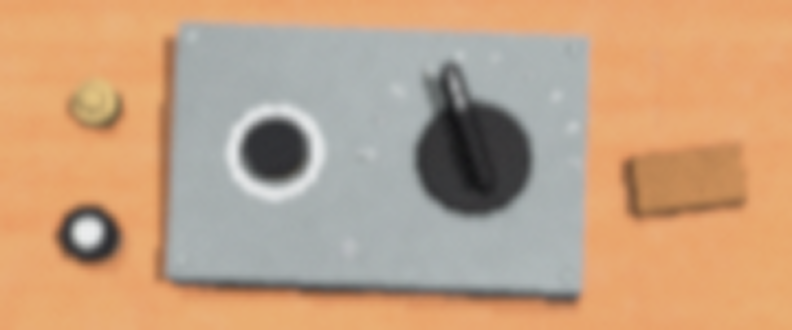

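Lever points away and slightly left, about 70–80° clockwise of zero; warmer yaw is about -2.5° and the axis near (0.56,-0.075). Next I take the wrist camera over the dial.

```bash
cat >> h.py <<'E'
def go(p,az=None):
    s=r.sense();R=np.array(s['ee_rot']);a=np.degrees(np.arctan2(R[1,0],R[0,0]))
    print('t',round(s['time'],2),'at',np.round(s['ee_pos'],4),'az',a.round(2),'F',np.round(s['force'],1),'w',round(s['width'],3))
    print('shift tool mm',(R.T@(np.array(p)-s['ee_pos'])*1e3).round(1),'turn',None if az is None else round(a-az,2))
E
python3 -c "
from h import *
go([.56,-.08,.24],100)
m=r.camera_model('wrist');s=r.sense();R=np.array(s['ee_rot']);print(np.round(m['mtx'],1),R.T@(m['origin']-s['ee_pos']),(R.T@m['orientation']).round(2))"
```

```text
t 0.15 at [0.1676 0.6016 0.2008] az 164.42 F [-0.2  0.5  0.3] w 0.087
shift tool mm [-561.  -551.2  -38.5] turn 64.42
[[371.6   0.  318. ]
 [  0.  371.6 241. ]
 [  0.    0.    1. ]] [ 0.08361245  0.00027902 -0.18303205] [[-0.   -0.95 -0.3 ]
 [ 1.    0.   -0.  ]
 [ 0.   -0.3   0.95]]
```

Call:
{"api": "send_rows", "payload": {
  "plan": [-35, -34.4, -2.4, 0, -1, -35, -34.4, -2.4, 0, -1, -35, -34.4, -2.4, 0, -1, -35, -34.4, -2.4, 0, -1, -35, -34.4, -2.4, 0, -1, -35, -34.4, -2.4, 0, -1, -35, -34.4, -2.4, 0, -1, -35, -34.4, -2.4, 0, -1, -35, -34.4, -2.4, 0, -1, -35, -34.4, -2.4, 0, -1, -35, -34.4, -2.4, 0, -1, -35, -34.4, -2.4, 0, -1],
  "grip_force": 10
}}

```text
time: 1.35
ee_pos: [0.4621, 0.0897, 0.2306]
ee_rot: [[-0.963, 0.269, 0.0], [0.269, 0.963, 0.0], [-0.0, 0.0, -1.0]]
force: [1.3, 1.3, 0.1]
width: 0.0026
finger_force: 0.0
```

Call:
{"api": "send_rows", "payload": {
  "plan": [-35, -34.4, -2.4, 0, -1, -35, -34.4, -2.4, 0, -1, -35, -34.4, -2.4, 0, -1, -35, -34.4, -2.4, 0, -1, 0, 0, 0, 8, -1, 0, 0, 0, 8, -1, 0, 0, 0, 8, -1, 0, 0, 0, 8, -1, 0, 0, 0, 8, -1, 0, 0, 0, 8, -1, 0, 0, 0, 8, -1, 0, 0, 0, 8, -1]
}}

```text
time: 2.55
ee_pos: [0.5592, -0.0784, 0.2396]
ee_rot: [[-0.175, 0.985, -0.001], [0.985, 0.175, 0.0], [0.0, -0.001, -1.0]]
force: [-0.7, -1.1, -0.6]
width: 0.0006
finger_force: 0.0
```

```bash
python3 -c "
from h import *
go([.56,-.08,.24],100)
cv2.imwrite('pics/w1.png',r.capture('wrist'))"
```

```text
t 2.55 at [ 0.5592 -0.0784  0.2396] az 100.1 F [-0.7 -1.1 -0.6] w 0.001
shift tool mm [-1.7  0.5 -0.4] turn 0.1
```

View pics/w1.png

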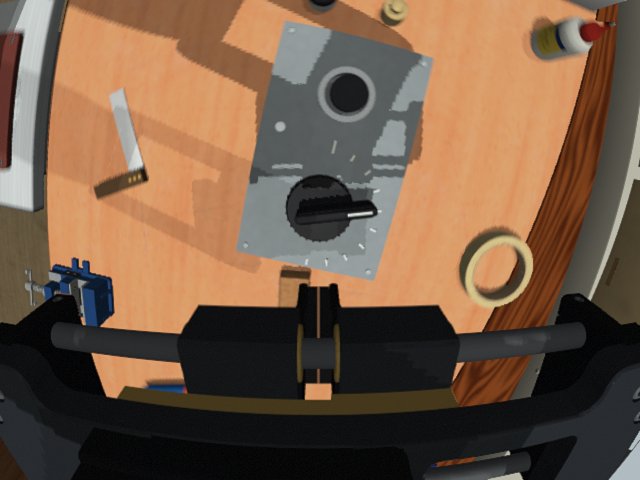

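Wrist view: lever from its rear end (297,214) to the tip (377,210); skirt centre about (319,208); the long zero tick at (334,146), further ticks running clockwise; wax pot at (349,93). The closed fingertips are at (318,290).

```bash
python3 - <<'E'
from h import *
def tri(a,b):
    (o1,d1),(o2,d2)=rays('wrist',a),rays('top',b);d1=d1[0]/np.linalg.norm(d1);d2=d2[0]/np.linalg.norm(d2)
    t=np.linalg.lstsq(np.c_[d1,-d2],o2-o1,rcond=None)[0];p,q=o1+t[0]*d1,o2+t[1]*d2
    return ((p+q)/2).round(4),np.linalg.norm(p-q).round(4)
print('tip',tri([377,210],[331.8,195.5]),'rear',tri([297,213],[339.8,223.2]))
print('wax',tri([349,93],[292,214.2]))
im=cv2.imread('pics/w1.png');g=cv2.cvtColor(im,6);m=np.zeros_like(g);m[165:250,275:385]=(g<62)[165:250,275:385]
m=cv2.morphologyEx(m,cv2.MORPH_OPEN,np.ones((25,25),np.uint8))
c=max(cv2.findContours(m,0,1)[0],key=cv2.contourArea)[:,0]
P=plane('wrist',c,.072)[:,:2];print('skirt enc',cv2.minEnclosingCircle(P.astype(np.float32)),'pxbox',cv2.boundingRect(c))
C=plane('wrist',[[291,30],[432,62],[371,271],[244,245]],.06);print('corner screws mean',C.round(3),C.mean(0))
L=plane('wrist',[[377,210],[297,213]],.104);d=L[0]-L[1];print('lever',L.round(4),'az',np.degrees(np.arctan2(d[1],d[0])))
T=plane('wrist',[[334,146],[352,158],[366,172],[375,191],[373,230],[362,246],[345,256],[327,261],[308,263]],.06)[:,:2]
A=np.c_[2*T,np.ones(len(T))];x=np.linalg.lstsq(A,(T**2).sum(1),rcond=None)[0];v=T-x[:2]
print('ticks ctr',x[:2],np.linalg.norm(v,axis=1).round(3),'az',np.degrees(np.arctan2(v[:,1],v[:,0])).round(1))
E
```

```text
tip (array([ 0.6087, -0.0611,  0.0916]), np.float64(0.0053)) rear (array([ 0.539 , -0.0813,  0.07  ]), np.float64(0.0001))
wax (array([0.5706, 0.0448, 0.0169]), np.float64(0.0042))
skirt enc ((0.5592814683914185, -0.07267735153436661), 0.03347655013203621) pxbox (288, 177, 60, 62)
corner screws mean [[ 0.503  0.096  0.06 ]
 [ 0.644  0.092  0.06 ]
 [ 0.626 -0.133  0.06 ]
 [ 0.489 -0.127  0.06 ]] [ 0.56554282 -0.01801137  0.06      ]
lever [[ 0.6089 -0.0582  0.104 ]
 [ 0.5396 -0.073   0.104 ]] az 12.070717352793062
ticks ctr [ 0.55779322 -0.07373808] [0.062 0.059 0.059 0.06  0.062 0.062 0.06  0.059 0.061] az [ 84.7  64.9  45.9  25.4 -13.4 -32.3 -51.6 -70.4 -89.5]
```

```bash
python3 - <<'E'
from h import *
go([.605,-.093,.24],100)
A=np.array([.559,-.073,0]);u=np.array([np.cos(.14),np.sin(.14),0])
P=np.array([A+[0,0,.072],A+u*.052+[0,0,.104],A-u*.022+[0,0,.104],A+[.034,0,.072],A-[.034,0,-.072]])
q=proj('side',P);print(q.round(1))
im=r.capture('side')
c=cv2.resize(im[215:285,235:335],None,fx=7,fy=7,interpolation=2)
for p in q: cv2.drawMarker(c,tuple(int(v) for v in (p-[235,215])*7),(0,0,255),0,12,1)
cv2.imwrite('pics/s1.png',c)
E
```

```text
t 2.6 at [ 0.5593 -0.0784  0.2397] az 99.7 F [-0.1  0.1  1.2] w 0.001
shift tool mm [-22.1  42.6  -0.4] turn -0.3
[[288.6 240.5]
 [268.6 227.3]
 [297.3 229.9]
 [276.1 238.5]
 [301.3 242.5]]
```

View pics/s1.png

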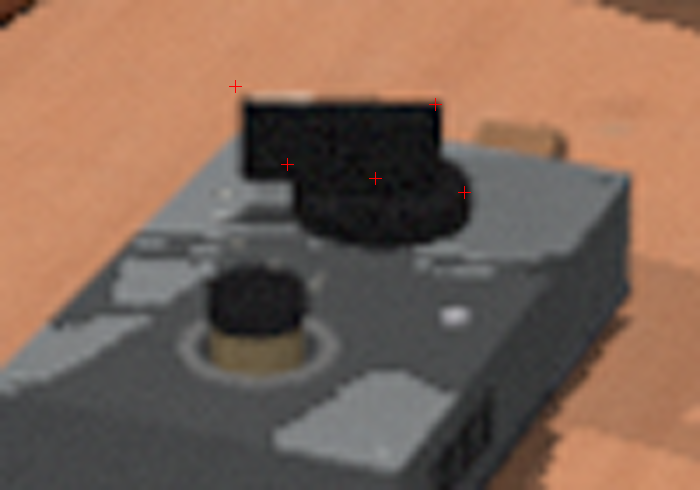

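The side view agrees: the lever's top edge lies within 1–2 px of where the wrist fix puts it at z=0.104, and the pot is upright. I lower beside the lever, on its clockwise side.

Call:
{"api": "send_rows", "payload": {
  "plan": [-11, 21.3, 0, 0, -1, -11, 21.3, 0, 0, -1, 0, 0, 30, 0, -1, 0, 0, 30, 0, -1, 0, 0, 30, 0, -1, 0, 0, 25, 0, -1, 0, 0, 15, 0, -1, 0, 0, 15, 0, -1, 0, 0, 0, 0, -1]
}}

```text
time: 3.55
ee_pos: [0.604, -0.0921, 0.093]
ee_rot: [[-0.182, 0.983, -0.003], [0.983, 0.182, 0.001], [0.001, -0.003, -1.0]]
force: [-0.3, 0.3, 0.8]
width: 0.0008
finger_force: 0.0
```

```bash
python3 -c "
from h import *
go([.605,-.093,.095],100)
im=r.capture('wrist')[150:330,220:440];cv2.imwrite('pics/w2.png',cv2.resize(im,None,fx=3,fy=3))"
```

```text
t 3.55 at [ 0.604  -0.0921  0.093 ] az 100.5 F [-0.3  0.3  0.8] w 0.001
shift tool mm [-1.1  0.8 -2.1] turn 0.5
```

View pics/w2.png

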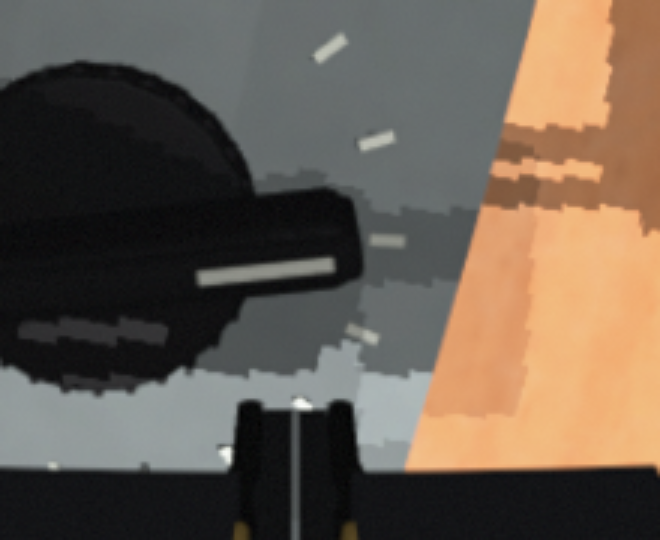

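The fingertip (crop (297,405)) stands clear on the clockwise side, just inside the lever's tip (crop (355,235)). Now I approach and sweep anticlockwise.

Call:
{"api": "send_rows", "payload": {
  "plan": [3, 0, 0, 0, -1, 3, 0, 0, 0, -1, 3, 0, 0, 0, -1, 3, 0, 0, 0, -1, 3, 1, 0, -4, -1, 3, 1, 0, -4, -1, 3, 1, 0, -4, -1, 3, 1, 0, -4, -1, 3, 1, 0, -4, -1, 3, 1, 0, -4, -1]
}}

```text
time: 4.6
ee_pos: [0.6027, -0.0614, 0.0954]
ee_rot: [[-0.568, 0.823, 0.001], [0.823, 0.568, -0.0], [-0.0, 0.0, -1.0]]
force: [0.2, -0.2, -0.4]
width: 0.0003
finger_force: 0.0
```

```bash
cat >> h.py <<'E'
def rel(A=(.559,-.073)):
    s=r.sense();R=np.array(s['ee_rot']);v=np.array(A+(s['ee_pos'][2],))
    print('in tool frame from axis (x tangential ccw, y radial) mm',(R.T@(s['ee_pos']-v)*1e3).round(1))
def lever(path=None):
    im=r.capture('wrist')
    if path: cv2.imwrite(path,im)
    return im
E
python3 -c "
from h import *
go([.605,-.093,.095],100);rel()"
```

```text
t 4.6 at [ 0.6027 -0.0614  0.0954] az 124.61 F [ 0.2 -0.2 -0.4] w 0.0
shift tool mm [-27.3 -16.    0.4] turn 24.61
in tool frame from axis (x tangential ccw, y radial) mm [-15.3  42.5   0. ]
```

Call:
{"api": "send_rows", "payload": {
  "plan": [3, 1, 0, -4, -1, 3, 1, 0, -4, -1, 3, 1, 0, -4, -1, 3, 1, 0, -4, -1, 3, 1, 0, -4, -1, 3, 1, 0, -4, -1, 3, 1, 0, -4, -1, 3, 1, 0, -4, -1, 3, 1, 0, -4, -1, 3, 1, 0, -4, -1, 3, 1, 0, -4, -1, 3, 1, 0, -4, -1]
}}

```text
time: 5.8
ee_pos: [0.5799, -0.0324, 0.0954]
ee_rot: [[-0.992, 0.129, 0.001], [0.129, 0.992, -0.0], [-0.001, -0.0, -1.0]]
force: [0.1, -0.6, -0.3]
width: 0.0006
finger_force: 0.0
```

```bash
python3 -c "
from h import *
go([.605,-.093,.095],100);rel()
im=r.capture('wrist')[120:330,200:460];cv2.imwrite('pics/w3.png',cv2.resize(im,None,fx=2.5,fy=2.5))"
```

```text
t 5.8 at [ 0.5799 -0.0324  0.0954] az 172.61 F [ 0.1 -0.6 -0.3] w 0.001
shift tool mm [-32.7 -56.8   0.4] turn 72.61
in tool frame from axis (x tangential ccw, y radial) mm [-15.5  42.9   0. ]
```

View pics/w3.png

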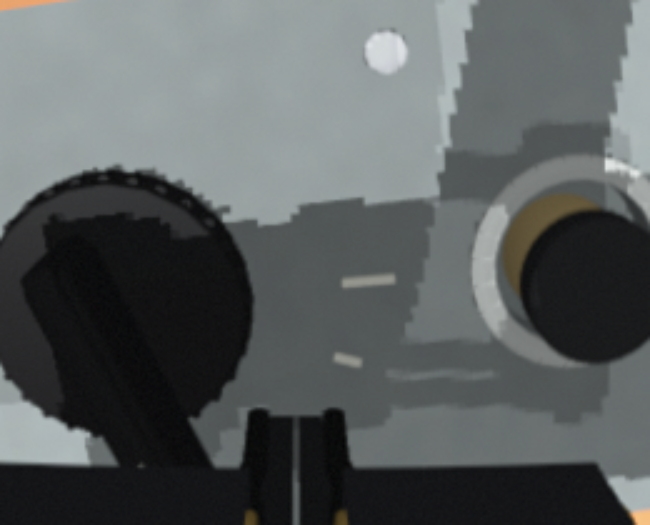

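The finger is at azimuth 83° but the lever seems to lie behind it, with its rear end at crop (50,260) and its body running to (170,465), so it may have slipped past. I check from all cameras before moving.

```bash
python3 - <<'E'
from h import *
s=r.capture('side');t=r.capture('top');w=r.capture('wrist')
a=cv2.resize(s[190:290,220:350],(400,308),interpolation=2);b=cv2.resize(t[180:255,290:387],(400,308),interpolation=2);c=cv2.resize(w[100:320,170:460],(400,290),interpolation=2)
out=np.zeros((598,800,3),np.uint8);out[:308,:400]=a;out[:308,400:]=b;out[308:,:400]=c
cv2.imwrite('pics/m1.png',out)
E
```

```text
(no output)
```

View pics/m1.png

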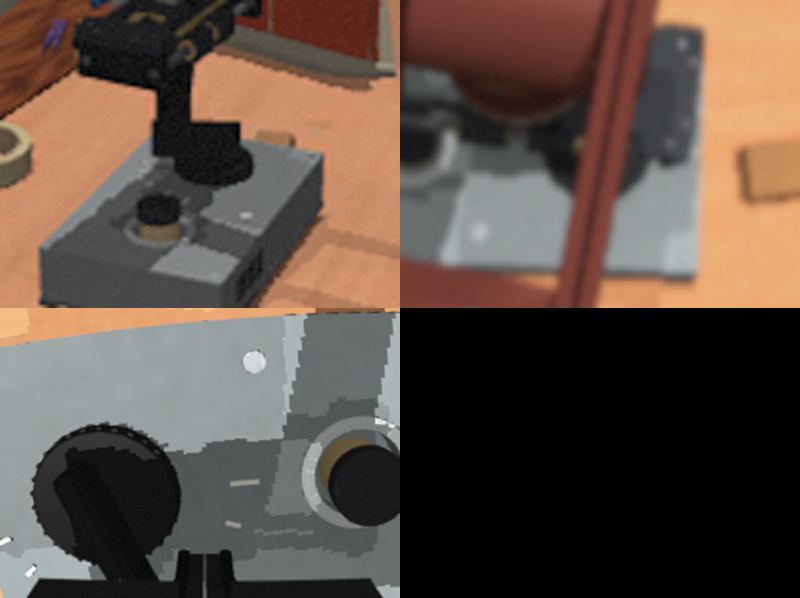

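```bash
python3 - <<'E'
from h import *
L=plane('wrist',[[224,220],[270,306]],.104);d=L[1]-L[0];print(L.round(4),np.degrees(np.arctan2(d[1],d[0])))
s=r.sense();print(s['ee_pos'])
f=lambda p:((proj('side',p)-[220,190])*400/130).round(0).tolist()
print('fingertip',f(s['ee_pos']+np.array([0,0,-.011])))
for a in(6.5,26.5,46.5):
    u=np.array([np.cos(np.radians(a)),np.sin(np.radians(a)),0]);A=np.array([.559,-.073,.104]);print(a,f([A+u*.052,A-u*.022]),proj('wrist',[A+u*.052,A-u*.022,A+u*.02]).round(0).tolist())
E
```

```text
[[ 0.5351 -0.0732  0.104 ]
 [ 0.5845 -0.0586  0.104 ]] 16.41850783659163
[ 0.58000103 -0.03261668  0.09532477]
fingertip [[170.0, 159.0]]
6.5 [[150.0, 114.0], [238.0, 123.0]] [[264.0, 348.0], [220.0, 225.0], [246.0, 299.0]]
26.5 [[148.0, 123.0], [238.0, 119.0]] [[293.0, 338.0], [208.0, 231.0], [257.0, 294.0]]
46.5 [[154.0, 133.0], [235.0, 115.0]] [[316.0, 318.0], [199.0, 241.0], [266.0, 286.0]]
```

Call:
{"api": "send_rows", "payload": {
  "plan": [0, 0, -25, 0, -1, 0, 0, -40, 0, -1, 0, 0, -40, 0, -1, 0, 0, -40, 0, -1, -30, 10, 0, 0, -1, -30, 10, 0, 0, -1, 0, 0, 0, 0, -1]
}}

```text
time: 6.7
ee_pos: [0.6443, -0.0203, 0.2394]
ee_rot: [[-0.991, 0.133, 0.001], [0.133, 0.991, 0.0], [-0.001, 0.0, -1.0]]
force: [-0.3, -0.3, -1.2]
width: 0.0003
finger_force: 0.0
```

```bash
python3 - <<'E'
from h import *
go([.56,-.08,.24],172);w=r.capture('wrist');c=proj('wrist',[[.559,-.073,.09]])[0];print(c)
old=cv2.imread('pics/w1.png')
x,y=c.astype(int);x0=max(x-100,0);y0=max(y-75,0)
a=cv2.resize(w[y0:y0+150,x0:x0+200],(800,600),interpolation=2)
a=cv2.resize(a,(400,300));b=cv2.resize(old[133:283,219:419],(400,300),interpolation=2)
print(x0,y0);cv2.imwrite('pics/m2.png',np.hstack([a,b]));cv2.imwrite('pics/w4.png',w)
E
```

```text
t 6.7 at [ 0.6443 -0.0203  0.2394] az 172.38 F [-0.3 -0.3 -1.2] w 0.0
shift tool mm [ 75.6 -70.3  -0.6] turn 0.38
[247.1176605  136.77253413]
147 61
```

View pics/m2.png

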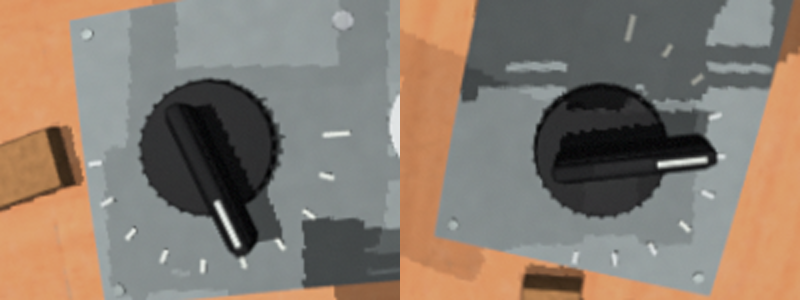

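Comparing both views, the lever still points at the fourth tick (left crop: zero (337,134), fourth (243,265), lever tip (240,245)), so the sweep did not move it. I write a numeric detector for its white line, then retry in small steps.

```bash
cat >> h.py <<'E'
def white(im,m=None,A=(.559,-.073)):
    g=cv2.cvtColor(im,6);n,l,st,ct=cv2.connectedComponentsWithStats((g>115).astype(np.uint8));out=[]
    for i in range(1,n):
        if not 8<=st[i,4]<900: continue
        p=plane('wrist',ct[i],.104,m)[0,:2]-A
        if not .02<np.hypot(*p)<.055: continue
        b=(l==i).astype(np.uint8);ring=cv2.dilate(b,np.ones((9,9)))-cv2.dilate(b,np.ones((3,3)))
        out.append((round(float(np.median(g[ring>0])),0),np.degrees(np.arctan2(p[1],p[0])).round(1),np.hypot(*p).round(4),int(st[i,4]),ct[i].round(0)))
    return sorted(out,key=lambda o:o[0])[:3]
E
python3 - <<'E'
from h import *
m=r.camera_model('wrist');print(white(cv2.imread('pics/w4.png'),m))
go([.605,-.095,.24],100)
E
```

```text
[(26.0, np.float64(15.5), np.float64(0.0341), 87, array([260., 173.]))]
t 6.75 at [ 0.6426 -0.0206  0.2391] az 172.39 F [-1.2  0.1  0.4] w 0.001
shift tool mm [ 27.4 -78.7  -0.9] turn 72.39
```

Call:
{"api": "send_rows", "payload": {
  "plan": [13.7, -39.3, 0, 0, -1, 13.7, -39.3, 0, 0, -1, 0, 0, 0, 8, -1, 0, 0, 0, 8, -1, 0, 0, 0, 8, -1, 0, 0, 0, 8, -1, 0, 0, 0, 8, -1, 0, 0, 0, 8, -1, 0, 0, 0, 8, -1, 0, 0, 0, 8, -1, 0, 0, 0, 8, -1]
}}

```text
time: 7.85
ee_pos: [0.6034, -0.0952, 0.24]
ee_rot: [[-0.174, 0.985, -0.001], [0.985, 0.174, -0.0], [0.0, -0.001, -1.0]]
force: [0.9, 0.1, -0.1]
width: 0.0002
finger_force: 0.0
```

Call:
{"api": "send_rows", "payload": {
  "plan": [0, 0, 35, 0, -1, 0, 0, 35, 0, -1, 0, 0, 35, 0, -1, 0, 0, 25, 0, -1, 0, 0, 15, 0, -1, 0, 0, 3, 0, -1, 0, 0, 0, 0, -1]
}}

```text
time: 8.55
ee_pos: [0.6045, -0.0953, 0.0925]
ee_rot: [[-0.181, 0.984, 0.0], [0.984, 0.181, -0.0], [-0.0, 0.0, -1.0]]
force: [0.3, -0.0, 0.1]
width: 0.0003
finger_force: 0.0
```

```bash
python3 - <<'E'
from h import *
go([.605,-.095,.092],100);rel();w=r.capture('wrist');print(white(w))
E
```

```text
t 8.55 at [ 0.6045 -0.0953  0.0925] az 100.41 F [ 0.3 -0.   0.1] w 0.0
shift tool mm [0.2 0.6 0.5] turn 0.41
in tool frame from axis (x tangential ccw, y radial) mm [-30.1  40.7   0. ]
[(17.0, np.float64(13.9), np.float64(0.0373), 177, array([309., 234.])), (105.0, np.float64(0.6), np.float64(0.0539), 52, array([341., 256.]))]
```

Call:
{"api": "send_rows", "payload": {
  "plan": [3, 0, 0, 0, -1, 3, 0, 0, 0, -1, 3, 0, 0, 0, -1, 3, 0, 0, 0, -1, 3, 0, 0, 0, -1, 0, 0, 0, 0, -1]
}}

```text
time: 9.2
ee_pos: [0.6016, -0.0798, 0.092]
ee_rot: [[-0.182, 0.983, -0.0], [0.983, 0.182, 0.0], [0.0, -0.0, -1.0]]
force: [-0.2, -0.2, -0.6]
width: 0.0002
finger_force: 0.0
```

```bash
python3 - <<'E'
from h import *
go([.605,-.095,.092],100);rel();w=r.capture('wrist');print(white(w))
E
```

```text
t 9.2 at [ 0.6016 -0.0798  0.092 ] az 100.46 F [-0.2 -0.2 -0.6] w 0.0
shift tool mm [-15.5   0.6   0. ] turn 0.46
in tool frame from axis (x tangential ccw, y radial) mm [-14.4  40.6  -0. ]
[(17.0, np.float64(14.5), np.float64(0.0364), 170, array([309., 265.]))]
```

Call:
{"api": "send_rows", "payload": {
  "plan": [3, 0, 0, 0, -1, 3, 0, 0, 0, -1, 0, 0, 0, 0, -1]
}}

```text
time: 9.55
ee_pos: [0.6005, -0.0741, 0.092]
ee_rot: [[-0.181, 0.983, -0.0], [0.983, 0.181, 0.0], [0.0, -0.0, -1.0]]
force: [0.0, 0.4, -0.1]
width: 0.0005
finger_force: 0.0
```

```bash
python3 - <<'E'
from h import *
go([.605,-.095,.092],100);rel();w=r.capture('wrist');print(white(w))
E
```

```text
t 9.55 at [ 0.6005 -0.0741  0.092 ] az 100.44 F [ 0.   0.4 -0.1] w 0.0
shift tool mm [-21.4   0.6  -0. ] turn 0.44
in tool frame from axis (x tangential ccw, y radial) mm [-8.6 40.6 -0. ]
[(17.0, np.float64(14.6), np.float64(0.0363), 174, array([309., 276.])), (21.0, np.float64(-12.0), np.float64(0.0284), 209, array([290., 300.]))]
```

Call:
{"api": "send_rows", "payload": {
  "plan": [3, 0, 0, 0, -1, 3, 0, 0, 0, -1, 0, 0, 0, 0, -1]
}}

```text
time: 9.9
ee_pos: [0.5994, -0.0681, 0.092]
ee_rot: [[-0.181, 0.983, -0.0], [0.983, 0.181, 0.0], [0.0, -0.0, -1.0]]
force: [0.3, 0.8, -0.3]
width: 0.0002
finger_force: 0.0
```

```bash
python3 - <<'E'
from h import *
go([.605,-.095,.092],100);rel();w=r.capture('wrist');print(white(w));cv2.imwrite('pics/w6.png',w)
E
```

```text
t 9.9 at [ 0.5994 -0.0681  0.092 ] az 100.45 F [ 0.3  0.8 -0.3] w 0.0
shift tool mm [-27.4   0.6   0. ] turn 0.45
in tool frame from axis (x tangential ccw, y radial) mm [-2.6 40.6 -0. ]
[(17.0, np.float64(15.7), np.float64(0.0424), 39, array([321., 284.])), (17.0, np.float64(14.0), np.float64(0.0281), 40, array([293., 288.])), (21.0, np.float64(-2.5), np.float64(0.0288), 51, array([293., 302.]))]
```

The finger now covers the middle of the white line without moving the lever, so the tip is passing over it. I probe downward gently to find the real height difference.

Call:
{"api": "send_rows", "payload": {
  "plan": [0, 0, 1.5, 0, -1, 0, 0, 1.5, 0, -1, 0, 0, 0, 0, -1]
}}

```text
time: 10.25
ee_pos: [0.5993, -0.0686, 0.0886]
ee_rot: [[-0.181, 0.984, -0.001], [0.984, 0.181, 0.0], [0.0, -0.001, -1.0]]
force: [-0.3, -0.0, -0.4]
width: 0.0008
finger_force: 0.0
```

Call:
{"api": "send_rows", "payload": {
  "plan": [0, 0, 1.5, 0, -1, 0, 0, 1.5, 0, -1, 0, 0, 0, 0, -1]
}}

```text
time: 10.55
ee_pos: [0.5993, -0.0686, 0.0857]
ee_rot: [[-0.181, 0.983, -0.001], [0.983, 0.181, 0.0], [0.0, -0.001, -1.0]]
force: [0.6, -0.0, 0.1]
width: 0.0007
finger_force: 0.0
```

```bash
python3 - <<'E'
from h import *
go([.605,-.095,.092],100);w=r.capture('wrist');print(white(w));s=r.capture('side')
a=cv2.resize(s[190:290,220:350],(400,308),interpolation=2);c=cv2.resize(w[200:354,220:420],(400,308),interpolation=2)
cv2.imwrite('pics/m3.png',np.hstack([a,c]))
P=np.array(r.sense()['ee_pos']);print(((proj('side',[P,P-[0,0,.011]])-[220,190])*400/130).round(0))
E
```

```text
t 10.55 at [ 0.5993 -0.0686  0.0857] az 100.43 F [ 0.6 -0.   0.1] w 0.001
shift tool mm [-27.    0.8  -6.3] turn 0.43
[(16.0, np.float64(14.0), np.float64(0.0281), 42, array([292., 293.])), (20.0, np.float64(3.1), np.float64(0.0296), 13, array([295., 303.]))]
[[163. 135.]
 [163. 147.]]
```

View pics/m3.png

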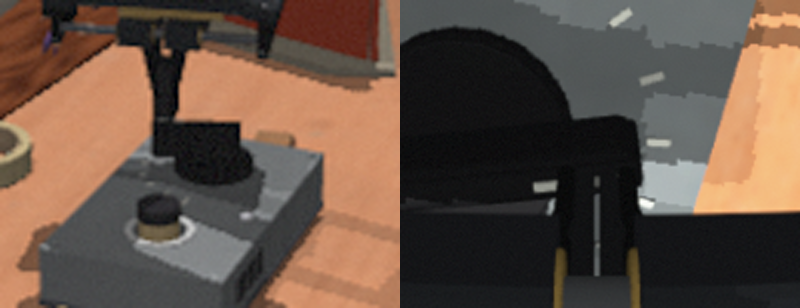

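The side view shows the tapered finger column at (168,120) meeting the lever top at y≈122. In the wrist view the fingertip (597,165) hides the right half of the white line, left part at (543,187). I triangulate the line over the wrist poses so far to get the true heights.

```bash
cat >> h.py <<'E'
M0=None
def wm(p,az):
    a=np.radians(az);R=np.array([[np.cos(a),np.sin(a),0],[np.sin(a),-np.cos(a),0],[0,0,-1]])
    t=np.radians(17.4)
    s=r.sense();Rs=np.array(s['ee_rot']);m=r.camera_model('wrist')
    return dict(mtx=m['mtx'],origin=p+R@(Rs.T@(m['origin']-s['ee_pos'])),orientation=R@(Rs.T@m['orientation']))
def multi(obs):
    A=np.zeros((3,3));b=np.zeros(3);L=[]
    for n,m,uv in obs:
        o,d=rays(n,uv,m);d=d[0]/np.linalg.norm(d[0]);Q=np.eye(3)-np.outer(d,d);A+=Q;b+=Q@o;L.append((o,Q))
    x=np.linalg.solve(A,b);return x.round(4),[(np.linalg.norm(Q@(x-o))*1e3).round(1) for o,Q in L]
E
python3 - <<'E'
from h import *
p=np.array
o=[('wrist',wm(p([.6045,-.0953,.0925]),100.41),[309,234]),('wrist',wm(p([.6016,-.0798,.092]),100.46),[309,265]),('wrist',wm(p([.6005,-.0741,.092]),100.44),[309,276]),('wrist',wm(p([.6426,-.0206,.2391]),172.39),[260,173])]
print('line',multi(o),multi(o[:3]))
# white line centre in w1
W1=wm(p([.5592,-.0784,.2396]),100.1);im=cv2.imread('pics/w1.png');print(white(im,W1))
# ticks/screws on warmer top: zero tick in w1 and w4
W4=o[3][1]
print('zero',multi([('wrist',W1,[219+(630-400)/2,133+27/2]),('wrist',W4,[147+337/2,61+134/2])]))
print('tick6',multi([('wrist',W1,[219+(685-400)/2,133+228/2]),('wrist',W4,[147+164/2,61+257/2])]))
print('tick8',multi([('wrist',W1,[219+(615-400)/2,133+258/2]),('wrist',W4,[147+107/2,61+202/2])]))
print('liveline tip px? fingertip', plane('wrist',[[220+197/2,200+165/2]],.075))
m=r.camera_model('wrist');s=r.sense();P=p(s['ee_pos']);print('proj tip z-11',proj('wrist',[P-[0,0,.011],P]))
E
```

```text
line (array([ 0.594 , -0.0654,  0.0992]), [np.float64(0.7), np.float64(0.6), np.float64(0.6), np.float64(1.7)]) (array([ 0.5943, -0.0634,  0.105 ]), [np.float64(0.1), np.float64(0.0), np.float64(0.1)])
[(29.0, np.float64(14.2), np.float64(0.0365), 82, array([360., 214.])), (89.0, np.float64(131.5), np.float64(0.0526), 139, array([287., 166.])), (92.0, np.float64(73.5), np.float64(0.0395), 17, array([339., 177.]))]
zero (array([ 0.5608, -0.011 ,  0.0981]), [np.float64(0.8), np.float64(0.8)])
tick6 (array([ 0.6017, -0.0934,  0.1068]), [np.float64(0.1), np.float64(0.1)])
tick8 (array([ 0.5746, -0.1202,  0.0889]), [np.float64(0.7), np.float64(0.7)])
liveline tip px? fingertip [[ 0.60040654 -0.07100418  0.075     ]]
proj tip z-11 [[317.69793844 278.35936719]
 [317.67612728 286.41892109]]
```

```bash
python3 - <<'E'
from h import *
c=np.array([.1675,.6014,.2005]);Y=np.array([.268,.963,0]);X=np.array([-.963,.268,0])
for z in(-.011,0,.011,.02):
    print(z,proj('side',[c+Y*.0435+[0,0,z]+X*.0095,c+Y*.0435+[0,0,z]-X*.0095,c+Y*.0585+[0,0,z]+X*.0095,c+Y*.0585+[0,0,z]-X*.0095]).round(0).tolist())
im=cv2.imread('pics/side0.png');g=cv2.cvtColor(im,6)
for y in range(380,432,3):
    row=g[y,365:410];d=np.nonzero(row<60)[0];print(y,(d.min()+365,d.max()+365) if len(d) else None,end=' ')
E
```

```text
-0.011 [[392.0, 436.0], [379.0, 430.0], [387.0, 444.0], [374.0, 437.0]]
0 [[393.0, 430.0], [380.0, 424.0], [388.0, 437.0], [374.0, 431.0]]
0.011 [[394.0, 423.0], [380.0, 417.0], [388.0, 430.0], [375.0, 424.0]]
0.02 [[394.0, 418.0], [381.0, 412.0], [389.0, 425.0], [375.0, 419.0]]
380 (np.int64(365), np.int64(409)) 383 (np.int64(365), np.int64(409)) 386 (np.int64(369), np.int64(409)) 389 (np.int64(376), np.int64(409)) 392 (np.int64(379), np.int64(409)) 395 (np.int64(379), np.int64(408)) 398 (np.int64(380), np.int64(407)) 401 (np.int64(380), np.int64(396)) 404 (np.int64(379), np.int64(396)) 407 (np.int64(379), np.int64(395)) 410 (np.int64(379), np.int64(395)) 413 (np.int64(379), np.int64(395)) 416 (np.int64(381), np.int64(394)) 419 (np.int64(388), np.int64(394)) 422 None 425 None 428 None 431 None
```

The side image shows the fingertip about 18 mm behind the reported TCP, not 11 mm ahead, so my sweep ran over the lever. I back off and go about 20 mm lower.

Call:
{"api": "send_rows", "payload": {
  "plan": [-10, 0, 0, 0, -1, -10, 0, 0, 0, -1, -6, 0, 0, 0, -1, 0, 0, 5, 0, -1, 0, 0, 5, 0, -1, 0, 0, 5, 0, -1, 0, 0, 4, 0, -1, 0, 0, 0, 0, -1]
}}

```text
time: 11.45
ee_pos: [0.6035, -0.0937, 0.0659]
ee_rot: [[-0.181, 0.983, -0.002], [0.983, 0.181, 0.001], [0.001, -0.002, -1.0]]
force: [0.2, -0.8, -0.5]
width: 0.0005
finger_force: 0.0
```

Call:
{"api": "send_rows", "payload": {
  "plan": [4, 0, 0, 0, -1, 4, 0, 0, 0, -1, 4, 0, 0, 0, -1, 3, 0, 0, 0, -1, 2, 0, 0, 0, -1, 2, 0, 0, 0, -1]
}}

```text
time: 12.05
ee_pos: [0.6009, -0.0752, 0.0672]
ee_rot: [[-0.181, 0.983, 0.0], [0.983, 0.181, 0.0], [0.0, 0.0, -1.0]]
force: [0.2, 0.7, 0.3]
width: 0.0003
finger_force: 0.0
```

```bash
python3 - <<'E'
from h import *
go([.605,-.095,.067],100);rel();w=r.capture('wrist');print(white(w))
E
```

```text
t 12.05 at [ 0.6009 -0.0752  0.0672] az 100.43 F [0.2 0.7 0.3] w 0.0
shift tool mm [-20.2   0.4   0.2] turn 0.43
in tool frame from axis (x tangential ccw, y radial) mm [-9.7 40.8  0. ]
[(18.0, np.float64(25.7), np.float64(0.0363), 236, array([304., 282.])), (20.0, np.float64(7.4), np.float64(0.0304), 8, array([294., 305.]))]
```

The lever moves now (line 14.6° → 25.7°). I continue the arc.

Call:
{"api": "send_rows", "payload": {
  "plan": [2.9, 0.6, 0, -4, -1, 2.9, 0.6, 0, -4, -1, 2.9, 0.6, 0, -4, -1, 2.9, 0.6, 0, -4, -1, 2.9, 0.6, 0, -4, -1, 2.9, 0.6, 0, -4, -1, 2.9, 0.6, 0, -4, -1, 2.9, 0.6, 0, -4, -1, 2.9, 0.6, 0, -4, -1, 2.9, 0.6, 0, -4, -1]
}}

```text
time: 13.1
ee_pos: [0.597, -0.0532, 0.0682]
ee_rot: [[-0.772, 0.635, 0.01], [0.635, 0.773, -0.009], [-0.014, -0.0, -1.0]]
force: [15.9, -19.3, -11.6]
width: 0.0005
finger_force: 12.4
```

```bash
python3 - <<'E'
from h import *
go([.605,-.095,.067],100);rel();w=r.capture('wrist');print(white(w))
E
```

```text
t 13.1 at [ 0.597  -0.0532  0.0682] az 140.58 F [ 15.9 -19.3 -11.6] w 0.001
shift tool mm [-32.7 -27.2   1.7] turn 40.58
in tool frame from axis (x tangential ccw, y radial) mm [-16.8  39.4   0.2]
[(20.0, np.float64(49.9), np.float64(0.0357), 257, array([309., 287.])), (26.0, np.float64(31.3), np.float64(0.0277), 51, array([288., 305.])), (95.0, np.float64(47.1), np.float64(0.0519), 31, array([346., 293.]))]
```

Call:
{"api": "send_rows", "payload": {
  "plan": [2.9, 0.6, 0, -4, -1, 2.9, 0.6, 0, -4, -1, 2.9, 0.6, 0, -4, -1, 2.9, 0.6, 0, -4, -1, 2.9, 0.6, 0, -4, -1, 0, 0, 0, 0, -1]
}}

```text
time: 13.75
ee_pos: [0.5884, -0.0424, 0.0699]
ee_rot: [[-0.942, 0.335, 0.014], [0.335, 0.942, -0.007], [-0.016, -0.002, -1.0]]
force: [14.1, -13.4, -5.0]
width: 0.0008
finger_force: 9.3
```

```bash
python3 - <<'E'
from h import *
go([.605,-.095,.067],100);rel();w=r.capture('wrist');print(white(w))
E
```

```text
t 13.75 at [ 0.5884 -0.0424  0.0699] az 160.45 F [ 14.1 -13.4  -5. ] w 0.001
shift tool mm [-33.2 -44.    3.5] turn 60.45
in tool frame from axis (x tangential ccw, y radial) mm [-17.4  38.7   0.2]
[(20.0, np.float64(69.3), np.float64(0.0355), 205, array([310., 285.])), (27.0, np.float64(51.8), np.float64(0.03), 14, array([294., 303.])), (76.0, np.float64(50.1), np.float64(0.0266), 21, array([287., 303.]))]
```

Call:
{"api": "send_rows", "payload": {
  "plan": [0, 0, 0, 0, -1, 0, 0, 0, 0, -1, 0, 0, 0, 0, -1, 0, 0, 0, 0, -1]
}}

```text
time: 14.2
ee_pos: [0.5878, -0.0421, 0.0698]
ee_rot: [[-0.942, 0.336, 0.013], [0.335, 0.942, -0.007], [-0.015, -0.002, -1.0]]
force: [13.9, -13.0, -5.1]
width: 0.0007
finger_force: 8.8
```

```bash
python3 - <<'E'
from h import *
go([.605,-.095,.067],100);rel();s=r.sense();print(s['wrist_torque'],s['finger_force']);w=r.capture('wrist');cv2.imwrite('pics/w7.png',w);print(white(w))
E
```

```text
t 14.2 at [ 0.5878 -0.0421  0.0698] az 160.4 F [ 13.9 -13.   -5.1] w 0.001
shift tool mm [-33.9 -44.1   3.4] turn 60.4
in tool frame from axis (x tangential ccw, y radial) mm [-16.8  38.8   0.2]
[-2.30167976 -2.53499165  0.09213884] 8.803178071975708
[(20.0, np.float64(70.0), np.float64(0.0357), 226, array([310., 285.])), (63.0, np.float64(51.3), np.float64(0.0276), 26, array([289., 303.])), (94.0, np.float64(66.8), np.float64(0.0518), 31, array([346., 291.]))]
```

Call:
{"api": "send_rows", "payload": {
  "plan": [-3, 0, 0, 0, -1, -3, 0, 0, 0, -1, -3, 0, 0, 0, -1, 0, 0, 0, 0, -1]
}}

```text
time: 14.65
ee_pos: [0.5912, -0.041, 0.0676]
ee_rot: [[-0.942, 0.335, 0.002], [0.335, 0.942, -0.0], [-0.002, 0.0, -1.0]]
force: [2.6, -3.2, 2.4]
width: 0.0005
finger_force: 1.8
```

```bash
python3 - <<'E'
from h import *
go([.605,-.095,.067],100);rel();w=r.capture('wrist');print(white(w))
E
```

```text
t 14.65 at [ 0.5912 -0.041   0.0676] az 160.41 F [ 2.6 -3.2  2.4] w 0.001
shift tool mm [-31.1 -46.3   0.6] turn 60.41
in tool frame from axis (x tangential ccw, y radial) mm [-19.6  41.    0. ]
[(20.0, np.float64(66.6), np.float64(0.0354), 245, array([304., 285.])), (95.0, np.float64(65.8), np.float64(0.0524), 26, array([343., 289.]))]
```

Call:
{"api": "send_rows", "payload": {
  "plan": [-5, 0, 0, 0, -1, -5, 0, 0, 0, -1, -5, 0, 0, 0, -1, 0, 0, 0, 0, -1]
}}

```text
time: 15.1
ee_pos: [0.6045, -0.0456, 0.0666]
ee_rot: [[-0.942, 0.335, -0.001], [0.335, 0.942, 0.0], [0.001, 0.0, -1.0]]
force: [-0.2, 0.0, 0.1]
width: 0.0004
finger_force: 0.0
```

```bash
python3 - <<'E'
from h import *
go([.605,-.095,.067],100);rel();w=r.capture('wrist');print(white(w))
E
```

```text
t 15.1 at [ 0.6045 -0.0456  0.0666] az 160.43 F [-0.2  0.   0.1] w 0.0
shift tool mm [-17.  -46.4  -0.4] turn 60.43
in tool frame from axis (x tangential ccw, y radial) mm [-33.7  41.1  -0. ]
[(20.0, np.float64(66.4), np.float64(0.035), 271, array([302., 256.])), (94.0, np.float64(79.5), np.float64(0.055), 69, array([350., 230.])), (95.0, np.float64(62.6), np.float64(0.0516), 50, array([341., 266.]))]
```

The lever rests in click 1 (line at 66°), and that detent needed more push than at the inner radius. I turn the face square to zero and push near the lever's tip.

Call:
{"api": "send_rows", "payload": {
  "plan": [0, 0, 0, -6.5, -1, 0, 0, 0, -6.5, -1, 0, 0, 0, -6.5, -1, 0, 12, 0, 0, -1, 3, 0, 0, 0, -1, 3, 0, 0, 0, -1, 3, 0, 0, 0, -1, 3, 0, 0, 0, -1, 0, 0, 0, 0, -1]
}}

```text
time: 16.05
ee_pos: [0.593, -0.0333, 0.0673]
ee_rot: [[-1.0, 0.002, 0.002], [0.002, 1.0, 0.001], [-0.002, 0.001, -1.0]]
force: [4.6, 2.0, -2.3]
width: 0.0002
finger_force: 1.9
```

```bash
python3 - <<'E'
from h import *
go([.582,-.033,.067],180);rel();w=r.capture('wrist');print(white(w))
E
```

```text
t 16.05 at [ 0.593  -0.0333  0.0673] az 179.88 F [ 4.6  2.  -2.3] w 0.0
shift tool mm [11.   0.3  0.3] turn -0.12
in tool frame from axis (x tangential ccw, y radial) mm [-33.9  39.7   0.1]
[(19.0, np.float64(66.6), np.float64(0.0351), 250, array([300., 279.])), (92.0, np.float64(82.7), np.float64(0.0509), 58, array([343., 263.]))]
```

Call:
{"api": "send_rows", "payload": {
  "plan": [2, 0, 0, 0, -1, 2, 0, 0, 0, -1, 2, 0, 0, 0, -1, 0, 0, 0, 0, -1]
}}

```text
time: 16.5
ee_pos: [0.5903, -0.0326, 0.0679]
ee_rot: [[-1.0, 0.002, 0.009], [0.002, 1.0, 0.001], [-0.009, 0.002, -1.0]]
force: [14.9, 5.9, -7.7]
width: 0.0001
finger_force: 7.4
```

```bash
python3 - <<'E'
from h import *
go([.582,-.033,.067],180);rel();w=r.capture('wrist');print(white(w))
E
```

```text
t 16.5 at [ 0.5903 -0.0326  0.0679] az 179.88 F [14.9  5.9 -7.7] w 0.0
shift tool mm [ 8.3 -0.4  0.9] turn -0.12
in tool frame from axis (x tangential ccw, y radial) mm [-31.2  40.5   0.3]
[(19.0, np.float64(69.2), np.float64(0.0351), 247, array([300., 282.])), (90.0, np.float64(1.3), np.float64(0.0238), 33, array([229., 304.])), (92.0, np.float64(83.8), np.float64(0.0508), 59, array([341., 267.]))]
```

Call:
{"api": "send_rows", "payload": {
  "plan": [2, 0, 0, 0, -1, 2, 0, 0, 0, -1, 0, 0, 0, 0, -1]
}}

```text
time: 16.85
ee_pos: [0.5884, -0.032, 0.0683]
ee_rot: [[-1.0, 0.002, 0.014], [0.002, 1.0, 0.002], [-0.014, 0.002, -1.0]]
force: [21.9, 8.2, -11.7]
width: 0.0005
finger_force: 10.8
```

```bash
python3 - <<'E'
from h import *
go([.582,-.033,.067],180);rel();w=r.capture('wrist');print(white(w))
E
```

```text
t 16.85 at [ 0.5884 -0.032   0.0683] az 179.86 F [ 21.9   8.2 -11.7] w 0.0
shift tool mm [ 6.5 -1.   1.2] turn -0.14
in tool frame from axis (x tangential ccw, y radial) mm [-29.3  41.1   0.5]
[(19.0, np.float64(71.4), np.float64(0.0352), 246, array([300., 283.])), (90.0, np.float64(-1.3), np.float64(0.0217), 33, array([226., 303.])), (90.0, np.float64(15.4), np.float64(0.0224), 12, array([240., 304.]))]
```

Call:
{"api": "send_rows", "payload": {
  "plan": [2, 0, 0, 0, -1, 2, 0, 0, 0, -1, 0, 0, 0, 0, -1]
}}

```text
time: 17.2
ee_pos: [0.5836, -0.0316, 0.0684]
ee_rot: [[-1.0, 0.002, 0.011], [0.002, 1.0, 0.003], [-0.011, 0.003, -1.0]]
force: [2.6, 13.4, 4.4]
width: 0.001
finger_force: 7.0
```

```bash
python3 - <<'E'
from h import *
go([.582,-.033,.067],180);rel();w=r.capture('wrist');print(white(w))
E
```

```text
t 17.2 at [ 0.5836 -0.0316  0.0684] az 179.88 F [ 2.6 13.4  4.4] w 0.001
shift tool mm [ 1.6 -1.4  1.4] turn -0.12
in tool frame from axis (x tangential ccw, y radial) mm [-24.5  41.4   0.4]
[(19.0, np.float64(83.1), np.float64(0.0353), 240, array([302., 284.])), (90.0, np.float64(88.4), np.float64(0.0524), 36, array([342., 277.]))]
```

Call:
{"api": "send_rows", "payload": {
  "plan": [-4, 0, 0, 0, -1, -4, 0, 0, 0, -1, -5, 0, 0, 0, -1, -5, 0, 0, 0, -1, 0, 0, 0, 0, -1]
}}

```text
time: 17.75
ee_pos: [0.597, -0.034, 0.067]
ee_rot: [[-1.0, 0.002, 0.0], [0.002, 1.0, -0.0], [-0.0, -0.0, -1.0]]
force: [-0.0, -0.8, -1.0]
width: 0.0006
finger_force: 0.0
```

```bash
python3 - <<'E'
from h import *
go([.582,-.033,.067],180);rel();w=r.capture('wrist');cv2.imwrite('pics/w8.png',w);print(white(w))
# zero tick: elongated bright blob near r=.062 at z=.06
g=cv2.cvtColor(w,6);n,l,st,ct=cv2.connectedComponentsWithStats((g>140).astype(np.uint8))
for i in range(1,n):
    p=plane('wrist',ct[i],.06)[0,:2]-[.559,-.073]
    if 8<st[i,4]<600 and .05<np.hypot(*p)<.07: print('tick',np.degrees(np.arctan2(p[1],p[0])).round(1),np.hypot(*p).round(4),st[i,4])
E
```

```text
t 17.75 at [ 0.597 -0.034  0.067] az 179.91 F [-0.  -0.8 -1. ] w 0.001
shift tool mm [15.  1.  0.] turn -0.09
in tool frame from axis (x tangential ccw, y radial) mm [-37.9  39.   -0. ]
[(33.0, np.float64(86.9), np.float64(0.0347), 280, array([307., 244.])), (44.0, np.float64(44.9), np.float64(0.0405), 27, array([294., 302.])), (92.0, np.float64(82.0), np.float64(0.051), 60, array([345., 256.]))]
tick 66.7 0.0585 41
tick 46.6 0.0572 22
tick 26.4 0.0572 17
```

Lever rests at 86.9°; the ticks (66.7, 46.6, 26.4) put zero at 86.7°, so the dial is at zero. I lift over to the other side.

Call:
{"api": "send_rows", "payload": {
  "plan": [0, 0, -25, 0, -1, 0, 0, -25, 0, -1, 0, 0, -5, 0, -1, 34, 2, 0, 0, -1, 33, 2, 0, 0, -1, 0, 0, 0, 8, -1, 0, 0, 25, 0, -1, 0, 0, 20, 0, -1, 0, 0, 10, 0, -1, 0, 0, 0, 0, -1]
}}

```text
time: 18.8
ee_pos: [0.5275, -0.0292, 0.0648]
ee_rot: [[-0.99, 0.141, -0.004], [0.141, 0.99, 0.001], [0.004, 0.0, -1.0]]
force: [-0.3, 0.6, -0.5]
width: 0.0007
finger_force: 0.0
```

```bash
python3 - <<'E'
from h import *
go([.53,-.03,.067],172);rel();w=r.capture('wrist');print(white(w))
E
```

```text
t 18.8 at [ 0.5275 -0.0292  0.0648] az 171.92 F [-0.3  0.6 -0.5] w 0.001
shift tool mm [-2.6 -0.4 -2.2] turn -0.08
in tool frame from axis (x tangential ccw, y radial) mm [37.4 38.9  0.2]
[(33.0, np.float64(80.8), np.float64(0.0371), 30, array([314., 384.])), (66.0, np.float64(72.3), np.float64(0.0397), 335, array([318., 393.]))]
```

Call:
{"api": "send_rows", "payload": {
  "plan": [-4, 3, 0, 0, -1, -4, 0, 0, 0, -1, -4, 0, 0, 0, -1, -1, 0, 0, 0, -1, 0, 0, 0, 0, -1]
}}

```text
time: 19.35
ee_pos: [0.5431, -0.0285, 0.0673]
ee_rot: [[-0.99, 0.14, 0.0], [0.14, 0.99, -0.0], [-0.0, -0.0, -1.0]]
force: [-0.0, -0.3, -0.7]
width: 0.0003
finger_force: 0.0
```

Call:
{"api": "send_rows", "payload": {
  "plan": [-3, 1.6, 0, 4, -1, -3, 1.6, 0, 4, -1, -3, 1.6, 0, 4, -1]
}}

```text
time: 19.65
ee_pos: [0.5487, -0.0252, 0.0662]
ee_rot: [[-0.938, 0.346, -0.009], [0.346, 0.938, 0.001], [0.008, -0.002, -1.0]]
force: [-15.1, 0.4, 11.0]
width: 0.0008
finger_force: 10.3
```

Call:
{"api": "send_rows", "payload": {
  "plan": [-3, 1.6, 0, 4, -1, -3, 1.6, 0, 4, -1]
}}

```text
time: 19.85
ee_pos: [0.552, -0.0235, 0.0658]
ee_rot: [[-0.881, 0.472, -0.016], [0.472, 0.881, 0.002], [0.015, -0.006, -1.0]]
force: [-27.9, 4.3, 18.9]
width: 0.0005
finger_force: 13.9
```

```bash
python3 - <<'E'
from h import *
go([.53,-.03,.067],172);rel()
E
```

```text
t 19.85 at [ 0.552  -0.0235  0.0658] az 151.8 F [-27.9   4.3  18.9] w 0.0
shift tool mm [ 16.3 -16.2  -0.9] turn -20.2
in tool frame from axis (x tangential ccw, y radial) mm [29.6 40.3  0.2]
```

Call:
{"api": "send_rows", "payload": {
  "plan": [-1, 0, 0, 0, -1, 0, 0, 0, 0, -1]
}}

```text
time: 20.05
ee_pos: [0.5526, -0.0234, 0.0656]
ee_rot: [[-0.883, 0.47, -0.016], [0.47, 0.883, 0.003], [0.016, -0.005, -1.0]]
force: [-23.4, 4.7, 15.7]
width: 0.0003
finger_force: 11.8
```

```bash
python3 - <<'E'
from h import *
go([.53,-.03,.067],172);rel();s=r.capture('side');cv2.imwrite('pics/s9.png',s)
g=cv2.cvtColor(s,6)
f=lambda a,rr,z=.104,o=0:proj('side',[[.559+rr*np.cos(np.radians(a)),-.073+rr*np.sin(np.radians(a)),z]])[0]
for a in(87,82,77,67,47,27,7):
    print(a,f(a,.052).round(1),f(a,-.022).round(1),f(a,.036).round(1))
print('\n'.join(' '.join(f'{v:3d}' for v in row) for row in g[226:246,258:302]))
E
```

```text
t 20.05 at [ 0.5526 -0.0234  0.0656] az 151.97 F [-23.4   4.7  15.7] w 0.0
shift tool mm [ 16.9 -16.4  -1.1] turn -20.03
in tool frame from axis (x tangential ccw, y radial) mm [28.9 40.8  0.3]
87 [280.7 237.4] [291.9 225.8] [283.2 234.8]
82 [279.  237.1] [292.6 225.9] [282.1 234.6]
77 [277.5 236.7] [293.3 226.1] [281.  234.3]
67 [274.6 235.7] [294.5 226.5] [279.  233.6]
47 [270.2 233.2] [296.3 227.5] [276.  231.9]
27 [268.2 230.2] [297.3 228.7] [274.5 229.9]
7 [268.7 227.2] [297.2 230. ] [274.8 227.8]
 21  16  15  18  18  16  42  49  30  19   8  17  73  87 122 147 145 160 167 117   8  17  15  20  20  24  22  23  17  20  18  19  24   6  75 106 131 149 156 154 153 155 154 154
 17  22  21  11  23  13  35  49  36  22  15  15 121 149 159 165 164 165 167 127  50   9  19  21  18  13  19  16  20  26  29  13  12  19  34  41  81 137 156 154 156 154 156 157
 26  12  21  20  16  11  14  34  31  26  16   4 134 166 163 161 160 166 167 130  61  23  17  13  19  21  11  23  16  27  29  16  16  10  19  17  65 135 158 154 153 157 158 160
126  77  29  11  10  20  14  22  11  13  14   6 131 165 158 163 
[... 2227 characters left out ...]
 154 146 135 134 134 134 126 144 154 135 130 134 134 136 132 134 139  94  20  21  21  24  20  11  24  19  22  19  26  27  20  16  18  13  26  16  24  13  23  23  20  21  11
151 145 136 137 134 137 137 131 142 149 134 134 135 137 134 132 132 138  96  21  16  22  19  17  16  23  19  16  26  20  22  19  21  27  23  21  25  13  17  20  18  13  13   9
144 136 135 136 137 135 137 138 134 135 140 139 136 134 132 136 135 141  96   4  24  23  17  17   9  10  22  21  17  23  25  21  19  26  21  13  14  16  25  20  18  28  19  13
138 136 136 134 137 135 137 147 156 156 143 137 135 134 134 134 137 139  97  27  16  22  15  13  14  16  17  21  15  29  23  17  17  22  23  19  15  19  22  15  20  20  17  19
```

Call:
{"api": "send_rows", "payload": {
  "plan": [-1.5, 0, 0, 0, -1, 0, 0, 0, 0, -1]
}}

```text
time: 20.3
ee_pos: [0.5604, -0.0255, 0.0666]
ee_rot: [[-0.882, 0.47, -0.002], [0.47, 0.882, 0.001], [0.002, -0.0, -1.0]]
force: [-2.9, 1.1, -1.4]
width: 0.0007
finger_force: 1.0
```

Call:
{"api": "send_rows", "payload": {
  "plan": [-1.5, 0, 0, 0, -1, 0, 0, 0, 0, -1]
}}

```text
time: 20.5
ee_pos: [0.5619, -0.0261, 0.0665]
ee_rot: [[-0.882, 0.471, -0.002], [0.471, 0.882, 0.001], [0.002, 0.0, -1.0]]
force: [-4.2, 3.4, -0.0]
width: 0.0007
finger_force: 2.4
```

```bash
python3 - <<'E'
from h import *
go([.53,-.03,.067],172);rel()
E
```

```text
t 20.5 at [ 0.5619 -0.0261  0.0665] az 151.93 F [-4.2  3.4 -0. ] w 0.001
shift tool mm [ 26.3 -18.4  -0.5] turn -20.07
in tool frame from axis (x tangential ccw, y radial) mm [19.5 42.7  0.1]
```

First click crossed. I go on one click at a time, 20° of arc each.

Call:
{"api": "send_rows", "payload": {
  "plan": [-3, 1.2, 0, 4, -1, -3, 1.2, 0, 4, -1, -3, 1.2, 0, 4, -1, -3, 1.2, 0, 4, -1, -3, 1.2, 0, 4, -1, 0, 0, 0, 0, -1]
}}

```text
time: 21.1
ee_pos: [0.5714, -0.0253, 0.0655]
ee_rot: [[-0.667, 0.745, -0.016], [0.745, 0.667, 0.009], [0.017, -0.006, -1.0]]
force: [-23.4, 17.9, 15.0]
width: 0.0006
finger_force: 22.4
```

```bash
python3 - <<'E'
from h import *
go([.53,-.03,.067],172);rel()
E
```

```text
t 21.1 at [ 0.5714 -0.0253  0.0655] az 131.87 F [-23.4  17.9  15. ] w 0.001
shift tool mm [ 24.1 -33.9  -0.9] turn -40.13
in tool frame from axis (x tangential ccw, y radial) mm [27.3 41.   0.2]
```

Call:
{"api": "send_rows", "payload": {
  "plan": [-1, 0, 0, 0, -1, 0, 0, 0, 0, -1]
}}

```text
time: 21.3
ee_pos: [0.572, -0.0257, 0.0655]
ee_rot: [[-0.669, 0.743, -0.016], [0.743, 0.669, 0.009], [0.017, -0.006, -1.0]]
force: [-23.4, 19.7, 15.5]
width: 0.0004
finger_force: 22.7
```

Call:
{"api": "send_rows", "payload": {
  "plan": [-1, 0, 0, 0, -1, 0, 0, 0, 0, -1]
}}

```text
time: 21.5
ee_pos: [0.5787, -0.0299, 0.066]
ee_rot: [[-0.668, 0.744, -0.002], [0.744, 0.668, 0.003], [0.004, 0.001, -1.0]]
force: [-1.3, 8.4, -3.7]
width: 0.0002
finger_force: 7.0
```

```bash
python3 - <<'E'
from h import *
go([.53,-.03,.067],172);rel()
E
```

```text
t 21.5 at [ 0.5787 -0.0299  0.066 ] az 131.95 F [-1.3  8.4 -3.7] w 0.0
shift tool mm [ 32.5 -36.3  -0.9] turn -40.05
in tool frame from axis (x tangential ccw, y radial) mm [18.9 43.5  0.1]
```

Second click crossed. Now the third.

Call:
{"api": "send_rows", "payload": {
  "plan": [-3, 1.2, 0, 4, -1, -3, 1.2, 0, 4, -1, -3, 1.2, 0, 4, -1, -3, 1.2, 0, 4, -1, -3, 1.2, 0, 4, -1, 0, 0, 0, 0, -1]
}}

```text
time: 22.1
ee_pos: [0.5878, -0.0327, 0.0652]
ee_rot: [[-0.373, 0.928, -0.012], [0.928, 0.373, 0.013], [0.017, -0.006, -1.0]]
force: [-15.4, 28.0, 10.1]
width: 0.0012
finger_force: 18.0
```

```bash
python3 - <<'E'
from h import *
go([.53,-.03,.067],172);rel()
E
```

```text
t 22.1 at [ 0.5878 -0.0327  0.0652] az 111.88 F [-15.4  28.   10.1] w 0.001
shift tool mm [ 24.  -52.6  -1.1] turn -60.12
in tool frame from axis (x tangential ccw, y radial) mm [26.7 41.7  0.2]
```

Call:
{"api": "send_rows", "payload": {
  "plan": [-1, 0, 0, 0, -1, 0, 0, 0, 0, -1]
}}

```text
time: 22.3
ee_pos: [0.5886, -0.0337, 0.0652]
ee_rot: [[-0.375, 0.927, -0.011], [0.927, 0.375, 0.013], [0.016, -0.005, -1.0]]
force: [4.2, 0.3, -2.7]
width: 0.0004
finger_force: 1.7
```

```bash
python3 - <<'E'
from h import *
go([.53,-.03,.067],172);rel()
E
```

```text
t 22.3 at [ 0.5886 -0.0337  0.0652] az 112.03 F [ 4.2  0.3 -2.7] w 0.0
shift tool mm [ 25.4 -53.   -1.1] turn -59.97
in tool frame from axis (x tangential ccw, y radial) mm [25.3 42.2  0.2]
```

Call:
{"api": "send_rows", "payload": {
  "plan": [6, 0, 0, 0, -1, 0, 0, -30, 0, -1, 0, 0, -45, 0, -1, 0, 0, -45, 0, -1, 0, 0, 0, 0, -1]
}}

```text
time: 22.8
ee_pos: [0.5967, -0.0383, 0.1961]
ee_rot: [[-0.373, 0.928, 0.015], [0.928, 0.373, -0.004], [-0.009, 0.013, -1.0]]
force: [0.9, -0.6, 1.3]
width: 0.0003
finger_force: 0.0
```

```bash
cat >> h.py <<'E'
def ticks(w):
    g=cv2.cvtColor(w,6);n,l,st,ct=cv2.connectedComponentsWithStats((g>140).astype(np.uint8))
    for i in range(1,n):
        p=plane('wrist',ct[i],.06)[0,:2]-[.559,-.073]
        if 5<st[i,4]<600 and .052<np.hypot(*p)<.068: print('tick',np.degrees(np.arctan2(p[1],p[0])).round(1),np.hypot(*p).round(4),st[i,4])
E
python3 - <<'E'
from h import *
go([.53,-.03,.067],172);rel();w=r.capture('wrist');cv2.imwrite('pics/w10.png',w);print(white(w));ticks(w)
E
```

```text
t 22.8 at [ 0.5967 -0.0383  0.1961] az 111.9 F [ 0.9 -0.6  1.3] w 0.0
shift tool mm [ 33.7 -60.4 128. ] turn -60.1
in tool frame from axis (x tangential ccw, y radial) mm [18.2 47.9  0.4]
[(31.0, np.float64(30.3), np.float64(0.0346), 104, array([301., 255.]))]
tick 89.2 0.0663 10
tick 86.7 0.0576 99
```

Line at 30° means click 3; the initial rest reading of 14.5° was click 4, so I should see that again. I lower and push the last click.

Call:
{"api": "send_rows", "payload": {
  "plan": [8, -4, 0, 0, -1, 0, 0, 40, 0, -1, 0, 0, 40, 0, -1, 0, 0, 25, 0, -1, 0, 0, 15, 0, -1, 0, 0, 0, 0, -1]
}}

```text
time: 23.45
ee_pos: [0.5813, -0.0301, 0.0632]
ee_rot: [[-0.373, 0.928, -0.007], [0.928, 0.373, 0.001], [0.004, -0.006, -1.0]]
force: [-0.6, -0.2, -0.2]
width: 0.0001
finger_force: 0.0
```

```bash
python3 - <<'E'
from h import *
go([.53,-.03,.067],172);rel()
E
```

```text
t 23.45 at [ 0.5813 -0.0301  0.0632] az 111.93 F [-0.6 -0.2 -0.2] w 0.0
shift tool mm [ 19.2 -47.5  -3.4] turn -60.07
in tool frame from axis (x tangential ccw, y radial) mm [31.5 36.7 -0.1]
```

Call:
{"api": "send_rows", "payload": {
  "plan": [-4, 3, 0, 0, -1, -4, 3, 0, 0, -1, -3, 0, 0, 0, -1, -3, 1.2, 0, 4, -1, -3, 1.2, 0, 4, -1, -3, 1.2, 0, 4, -1, -3, 1.2, 0, 4, -1, 0, 0, 0, 0, -1]
}}

```text
time: 24.25
ee_pos: [0.6016, -0.0424, 0.0684]
ee_rot: [[-0.102, 0.995, -0.001], [0.995, 0.102, 0.01], [0.01, -0.0, -1.0]]
force: [-5.3, 22.5, 8.1]
width: 0.0003
finger_force: 11.2
```

```bash
python3 - <<'E'
from h import *
go([.53,-.03,.067],172);rel()
E
```

```text
t 24.25 at [ 0.6016 -0.0424  0.0684] az 95.83 F [-5.3 22.5  8.1] w 0.0
shift tool mm [ 19.6 -69.9   1.7] turn -76.17
in tool frame from axis (x tangential ccw, y radial) mm [26.1 45.5  0.3]
```

Call:
{"api": "send_rows", "payload": {
  "plan": [-3, 1.2, 0, 4, -1, 0, 0, 0, 0, -1]
}}

```text
time: 24.45
ee_pos: [0.6029, -0.0437, 0.0683]
ee_rot: [[-0.032, 0.999, -0.002], [0.999, 0.032, 0.012], [0.012, -0.001, -1.0]]
force: [-5.7, 26.3, 8.6]
width: 0.0005
finger_force: 13.4
```

```bash
python3 - <<'E'
from h import *
go([.53,-.03,.067],172);rel()
E
```

```text
t 24.45 at [ 0.6029 -0.0437  0.0683] az 91.86 F [-5.7 26.3  8.6] w 0.001
shift tool mm [ 16.1 -72.4   1.6] turn -80.14
in tool frame from axis (x tangential ccw, y radial) mm [27.8 44.8  0.3]
```

Call:
{"api": "send_rows", "payload": {
  "plan": [-1, 0, 0, 0, -1, 0, 0, 0, 0, -1]
}}

```text
time: 24.65
ee_pos: [0.6031, -0.0442, 0.0684]
ee_rot: [[-0.034, 0.999, -0.001], [0.999, 0.035, 0.013], [0.013, -0.001, -1.0]]
force: [-3.8, 27.8, 7.3]
width: 0.0003
finger_force: 14.0
```

Call:
{"api": "send_rows", "payload": {
  "plan": [-1, 0, 0, 0, -1, 0, 0, 0, 0, -1]
}}

```text
time: 24.85
ee_pos: [0.6032, -0.0447, 0.0684]
ee_rot: [[-0.035, 0.999, -0.001], [0.999, 0.035, 0.014], [0.014, -0.001, -1.0]]
force: [-4.0, 29.7, 9.1]
width: 0.0005
finger_force: 14.8
```

```bash
python3 - <<'E'
from h import *
go([.53,-.03,.067],172);rel()
E
```

```text
t 24.85 at [ 0.6032 -0.0447  0.0684] az 91.99 F [-4.  29.7  9.1] w 0.0
shift tool mm [ 17.2 -72.7   1.7] turn -80.01
in tool frame from axis (x tangential ccw, y radial) mm [26.8 45.2  0.3]
```

Call:
{"api": "send_rows", "payload": {
  "plan": [-1, 0, 0, 0, -1, 0, 0, 0, 0, -1]
}}

```text
time: 25.05
ee_pos: [0.6034, -0.0451, 0.0684]
ee_rot: [[-0.035, 0.999, -0.001], [0.999, 0.035, 0.014], [0.014, -0.0, -1.0]]
force: [-3.0, 30.5, 7.8]
width: 0.0008
finger_force: 15.6
```

```bash
python3 - <<'E'
from h import *
go([.53,-.03,.067],172);rel()
E
```

```text
t 25.05 at [ 0.6034 -0.0451  0.0684] az 91.99 F [-3.  30.5  7.8] w 0.001
shift tool mm [ 17.6 -72.9   1.7] turn -80.01
in tool frame from axis (x tangential ccw, y radial) mm [26.3 45.4  0.4]
```

Call:
{"api": "send_rows", "payload": {
  "plan": [-1, 0, 0, 0, -1, 0, 0, 0, 0, -1]
}}

```text
time: 25.25
ee_pos: [0.6048, -0.0528, 0.0684]
ee_rot: [[-0.035, 0.999, 0.002], [0.999, 0.035, 0.003], [0.003, 0.003, -1.0]]
force: [0.5, 8.3, -0.5]
width: 0.0005
finger_force: 4.2
```

```bash
python3 - <<'E'
from h import *
go([.53,-.03,.067],172);rel()
E
```

```text
t 25.25 at [ 0.6048 -0.0528  0.0684] az 92.01 F [ 0.5  8.3 -0.5] w 0.001
shift tool mm [ 25.4 -73.9   1.3] turn -79.99
in tool frame from axis (x tangential ccw, y radial) mm [18.6 46.5  0.2]
```

Fourth click crossed. I back off, lift and look.

Call:
{"api": "send_rows", "payload": {
  "plan": [4, 0, 0, 0, -1, 6, 0, 0, 0, -1, 0, 0, -30, 0, -1, 0, 0, -45, 0, -1, 0, 0, -45, 0, -1, -20, -20, -20, 0, -1, -20, -20, 0, 0, -1, 0, 0, 0, 0, -1, 0, 0, 0, 0, -1]
}}

```text
time: 26.15
ee_pos: [0.5647, -0.0876, 0.2076]
ee_rot: [[-0.032, 0.999, 0.001], [0.999, 0.032, -0.0], [-0.0, 0.001, -1.0]]
force: [0.1, 0.1, -0.7]
width: 0.0004
finger_force: 0.0
```

```bash
python3 - <<'E'
from h import *
go([.53,-.03,.067],172);rel();w=r.capture('wrist');print(white(w));ticks(w)
g=cv2.cvtColor(w,6);m=(g>115).astype(np.uint8);n,l,st,ct=cv2.connectedComponentsWithStats(m)
b=[i for i in range(1,n) if np.allclose(ct[i].round(),white(w)[0][4])]
ys,xs=np.nonzero(l==b[0]);P=plane('wrist',np.c_[xs,ys],.104)[:,:2];v=np.linalg.svd(P-P.mean(0))[2][0];print('line dir',np.degrees(np.arctan2(v[1],v[0]))%180)
# bystanders vs start, side view difference
a=cv2.imread('pics/side0.png');s=r.capture('side');d=cv2.absdiff(a,s).max(2)
for nm,(x,y) in dict(brass=(240,300),paint=(272,308),wax=(271,261),block=(309,236)).items(): print(nm,d[y-9:y+9,x-9:x+9].mean().round(1))
E
```

```text
t 26.15 at [ 0.5647 -0.0876  0.2076] az 91.83 F [ 0.1  0.1 -0.7] w 0.0
shift tool mm [ 58.7 -33.  140.6] turn -80.17
in tool frame from axis (x tangential ccw, y radial) mm [-14.7   5.2   0. ]
[(16.0, np.float64(6.6), np.float64(0.0371), 50, array([358., 212.])), (89.0, np.float64(136.3), np.float64(0.0444), 145, array([271., 176.]))]
tick 86.9 0.0611 24
tick 66.9 0.0588 13
tick 46.7 0.0591 10
tick -32.8 0.06 30
tick -52.5 0.0602 35
tick -92.0 0.0596 36
line dir 6.529598641777
brass 20.3
paint 24.2
wax 36.8
block 28.8
```

```bash
python3 - <<'E'
from h import *
w=r.capture('wrist');print(white(w)[0])
for n,L in dict(side=dict(brass=(240,300),paint=(272,308),wax=(271,263),block=(309,236)),top=dict(brass=(251,204),paint=(250,233),wax=(292,214),glue=(462,279))).items():
    a=cv2.imread(f'pics/{n}0.png');s=r.capture(n)
    for nm,(x,y) in L.items():
        m=cv2.matchTemplate(s[y-30:y+31,x-30:x+31],a[y-13:y+14,x-13:x+14],cv2.TM_CCOEFF_NORMED);_,v,_,p=cv2.minMaxLoc(m);print(n,nm,round(v,2),'shift px',p[0]-17,p[1]-17)
E
```

```text
(16.0, np.float64(6.0), np.float64(0.0378), 47, array([359., 213.]))
side brass 0.97 shift px 0 0
side paint 0.89 shift px 0 0
side wax 0.79 shift px 0 0
side block 0.97 shift px 0 0
top brass 0.64 shift px -1 0
top paint 0.78 shift px 0 0
top wax 0.56 shift px 0 0
top glue 1.0 shift px 0 0
```

Nothing has shifted and the lever is at rest, 80° from zero. I hand in.

```bash
python3 -c "
from h import *
print(r.job_done())"
```

```text
the job is handed in; nothing more can be done
None
```

I pushed the dial back to zero and then four clicks clockwise, and handed the job in. The last camera reading put the lever about 80° from zero (the fourth click) at rest, the wax pot and bystanders had not shifted, and no verdict was returned; each click took about 20–30 N rather than the stated 2–4 N.

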